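# Push the potato pieces down the slicer's feed tube

## Robot

A 6-joint arm with a two-finger parallel gripper is mounted at the origin on the work surface. World frame = base frame: x ahead of the robot, y to its left, z up, the work surface at z = 0. Lengths are in mm, angles in rad, forces in N, time in s.
With the tool pointing down it reaches from about 350 to 875 mm from the base axis. Payload 4.2 kg.
Tool frame: the origin (TCP) lies between the finger pads; the fingertips stand 14 mm ahead of it and the grasp point (between the pads) lies 5 mm behind it; z points along the fingers, y is the line along which they close (so a half turn about z gives the same grasp; the last joint's range is limited). The gripper opens to 85 mm and grips with 20 to 120 N. Pads are 22 mm wide; open, the fingers measure 114 mm over their backs; the gripper's body (76 mm by 85 mm) begins 54 mm behind the grasp point. The pads swing forward as they close: fully open they stand 13 mm farther back than shut.
Start: joints at [1.56, 0.385, 0.008, 0, -1.194, -0.259], TCP at [166.555, 602.378, 245.312] pointing down, gripper open.
Joint ranges: [-3.14, 3.14], [-1.21, 2.06], [-1.07, 1.41], [-3.16, 2.05], [-2.99, -0.16], [-3.1, 3.1]. Speed limits (rad/s): [2.79, 2.79, 3.14, 3.14, 3.14, 3.14].

## Interface

Orientations are given as a unit quaternion [x, y, z, w].
In Python, from bench import * gives the robot as it stands.
- The arm moves only by the tool carry_out, never from a script. Its argument "motion" is a list of rows, each a list of 7 numbers: the turn, a rotation vector about the tool's x, y, z in rad, then the shift along the tool's x, y, z in mm, then the opening, from -1 (shut) to 1 (fully open), so that 0 is half open. A call has 1 to 5 rows; each row is the pose to reach, as a shift and turn from the pose commanded when the call began, along the tool's axes at that moment; what a row does not reach only later rows make up. A row lasts 1/8 s, in which the tool goes at most 62.5 mm and 10.7 degrees, less where a joint would pass 70% of its speed; a pose out of reach is approached as far as the arm can. A call with a gripper value outside its range is refused whole. The fingers move at their own pace and stop on an object; the grip force is fixed at half the most. Time passes only in rows, so rows that repeat a pose let the fingers close. It gives the time, the measured TCP pose, the force, the opening and the grip force at its end, in the units of the state.
- read_state(): the state, without advancing time (a new reading comes with each control period).
- get_image(name): name is "side" or "top" or "wrist"; returns a dict with "color" (384x512x3 uint8, blue, green, red), "mtx" (3x3 intrinsics, pixels), "position" and "orientation" of the camera in the world. Camera axes: x right, y down, z forward; pixel columns grow to the right and rows downward; lengths in mm; the calibration is good to about 2 mm. A picture is of the moment at which its call begins. There is no depth.
- job_done(): hands the job in; it is judged then, once.
The state is a dict: "clock": time; "joints": joint angles; "joint_vel": joint speeds; "joint_efforts": joint torques, N m; "position": TCP position; "ee_rot": TCP orientation; "contact_force": force on the tool from outside, world axes, zero at the start; "wrist_torque": the same for the moment, N m; "gripper_width": finger opening in mm; "grasp_force": force on a finger pad.
Only numpy, scipy, OpenCV 4.12 (cv2) and the standard library are available. Lean on these libraries where they do the work, as an engineer would, in place of code of your own. Each camera call takes 0.05 s, during which the arm holds its last target. There are 200 camera calls.

## Task

Two potato pieces are stuck near the top of the vegetable slicer's feed tube. Take the slim white pusher that fits the tube, push the pieces down with it until they bottom out firmly, fully home on the slicing disc, and leave the pusher standing in the tube on top of them.

Things in the scene. Friction and masses are not known exactly. Their poses are not given: they have to be found in the camera images.
- pusher: Slim loose white plastic rod, 140 mm tall, 0.12 kg, upright on its flat foot. 40 mm diameter up to 88 mm, then a round handle of 33 mm diameter from 94 mm to the top: grip that. Origin: centre of the foot's underside, z up the rod. Near it, in any order, stand a white pusher with a foot 72 mm wide (110 mm tall, too wide for the tube) and a dark wooden pepper mill (172 mm).
- tube_mouth (a point): Centre of the feed tube's mouth, level with its rim, 170 mm above the counter, z up. Upright round tube, 60 mm inside, clear plastic with white rim (76 mm outside), on the white lid (196 mm wide, top at 87 mm) of a hand-cranked slicer fixed to the counter. The point's x axis points to the lid's centre, 50 mm off; the crank lies beyond, its knob up to 144 mm.
- pieces (a joint): How far the two stacked potato pieces (57 mm wide, 44 mm tall together) have gone down the tube, in m. At 0 their flat top is 12 mm below the mouth; at 0.050 they sit on the slicing disc and stop dead, top 62 mm below the mouth. They start high and stay where left: moving them takes a steady downward push of about 9 N, and 3 N more at 50 mm/s.
Not all that is in view belongs to the job. What is shaped like the pusher but orange or red is not meant.

How it is judged (in metres and radians):
On the way, in this order (a step that is already met when the one before it is completed fails the run):
1. the pusher's foot is in the mouth of the tube while the pieces are still up (horizontal distance between pusher and tube_mouth below 0.02 m and z of pusher in the frame of tube_mouth below -0.002 m and angle between pusher's own z axis and vertical below 0.35 rad and value of joint pieces below 0.03 m), for 0.04 s.
2. the pieces are pushed to the bottom with the held pusher (value of joint pieces above 0.047 m and contact force between the fingers and pusher above 1 N and z of pusher in the frame of tube_mouth below -0.05 m), for 0.05 s.
At the end, for the whole second after the job is handed in: The pieces are within 3 mm of the bottom of their travel, and the pusher stands at rest in the tube, foot down: its foot at least 50 mm below the mouth and within 20 mm of the tube's axis, leaning less than 20 degrees (value of joint pieces above 0.047 m and z of pusher in the frame of tube_mouth below -0.05 m and horizontal distance between pusher and tube_mouth below 0.02 m and angle between pusher's own z axis and vertical below 0.35 rad and linear speed of pusher below 0.03 m/s); the robot touches nothing.
It also fails if it takes over 40 s, if anything falls off the work surface, if the arm or the gripper's body presses on something with over 40 N, if the wrist force passes 120 N, or if a joint passes its speed limit or range.

## Working session

There is one attempt and no reset: what is moved stays moved. The work goes in short steps, Python scripts to look and compute and a tool call to move; the robot and the scene stay as the last step left them, time stands still between calls to the robot, and variables do not carry over. Pictures are saved under pics/ and viewed, at most 10 in all, crops included, and the job is handed in when it is done.

Besides the shell and the picture viewer there is one more tool, called after "Request:" as name([rows], argument=value, ...), one row to a line, values as JSON. carry_out: Moves the arm, as the interface text tells. Its arguments: {"type":"object","properties":{"motion":{"type":"array"}},"required":["motion"]}

```bash
mkdir -p pics; cat > h.py <<'E'
from bench import *
import numpy as np, cv2
from scipy.spatial.transform import Rotation as R
def ray(im,u,v):
    K=np.array(im["mtx"]);d=R.from_quat(im["orientation"]).as_matrix()@np.linalg.solve(K,[u,v,1.])
    return np.array(im["position"],float),d/np.linalg.norm(d)
def onz(im,u,v,z):
    p,d=ray(im,u,v);return p+d*(z-p[2])/d[2]
def tri(*rs):
    A=sum(np.eye(3)-np.outer(d,d) for p,d in rs);b=sum((np.eye(3)-np.outer(d,d))@p for p,d in rs)
    x=np.linalg.solve(A,b);return x,[np.linalg.norm(np.cross(x-p,d)) for p,d in rs]
def proj(im,P):
    r=R.from_quat(im["orientation"]).as_matrix().T@(np.array(P,float)-im["position"]);q=np.array(im["mtx"])@r;return q[:2]/q[2]
E
python3 - <<'E'
from h import *
import pickle
ims={n:get_image(n) for n in("side","top","wrist")}
pickle.dump(ims,open("ims0.pkl","wb"))
cv2.imwrite("pics/a.png",np.hstack([cv2.resize(ims["side"]["color"],(400,300)),cv2.resize(ims["wrist"]["color"],(400,300))]))
cv2.imwrite("pics/s.png",ims["side"]["color"]);cv2.imwrite("pics/t.png",ims["top"]["color"]);cv2.imwrite("pics/w.png",ims["wrist"]["color"])
for n,i in ims.items():print(n,i["position"],i["orientation"],np.array(i["mtx"]).tolist())
print(read_state())
E
```

```text
side [521.50231685 441.79372923 815.3420523 ] [-0.04277884  0.9443719  -0.32592171  0.01033107] [[430.8729589596777, 0.0, 252.8927238086021], [0.0, 430.8729589596777, 193.36428575503743], [0.0, 0.0, 1.0]]
top [ 381.97461397 -116.95136025 1060.27235022] [ 0.71321963 -0.69458988  0.07314289 -0.05926867] [[387.30366013755184, 0.0, 249.6465153774616], [0.0, 387.30366013755184, 187.8932360964528], [0.0, 0.0, 1.0]]
wrist [231.30655675 584.09997815 373.28345018] [-0.60009104  0.78877481  0.1052885  -0.08148236] [[332.12959619274955, 0.0, 255.57666378022688], [0.0, 332.12959619274955, 190.87520997666482], [0.0, 0.0, 1.0]]
{'clock': 0.15, 'joints': array([ 1.55960207e+00,  3.85366834e-01,  6.96630745e-03, -3.33259594e-04,
       -1.19400271e+00, -2.58597428e-01]), 'joint_vel': array([-5.12190365e-05, -2.26628362e-03,  1.48257989e-03,  2.13724255e-03,
       -9.51564288e-04, -2.82893018e-04]), 'joint_efforts': array([ 5.61870456e-05, -3.92677581e+01,  1.88581896e+01,  4.18859929e+00,
       -3.40896258e-03, -4.73391992e-06]), 'position': array([166.4613629 , 602.00468064, 244.49394365]), 'ee_rot': array([ 9.90906749e-01, -1.34547933e-01, -5.45722658e-05,  8.16427505e-04]), 'contact_force': array([ 1.05515385, -0.48591613, -0.02816961]), 'wrist_torque': array([-0.02545657,  0.060086  , -0.0009578 ]), 'grasp_force': 0.0, 'gripper_width': 85.26029535678988}
```

View pics/s.png

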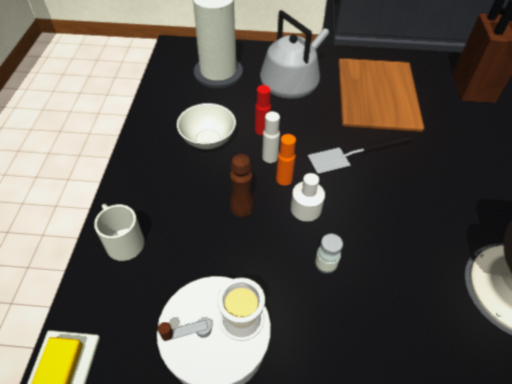

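View pics/t.png

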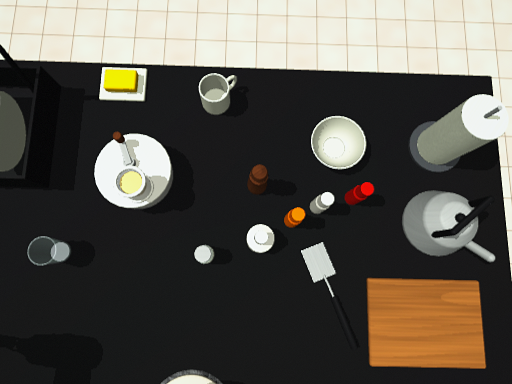

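The side view shows the slim white pusher at (271,137), between the orange one (286,160) and the red one (263,110). The tube is at (241,303). In the top view the pusher is at (322,203) and the tube mouth at (131,182). I'll enlarge both for exact points.

```bash
python3 - <<'E'
from h import *
import pickle
ims=pickle.load(open("ims0.pkl","rb"))
def crop(n,u,v,w,h,s):return cv2.resize(ims[n]["color"][v:v+h,u:u+w],(w*s,h*s),interpolation=cv2.INTER_CUBIC)
a=np.hstack([crop("side",240,80,66,50*2//2*1+0 or 1,6) if 0 else crop("side",235,75,66,110,5//1-1),crop("side",200,260,90,110,4)]) 
b=np.hstack([crop("top",275,170,66,75,4),crop("top",90,130,90,75,4)])
c=np.hstack([crop("side",235,80,70,75,5),crop("side",205,270,80,75,5)])[:, :750]
d=np.hstack([crop("top",280,175,70,45,5),crop("top",95,155,80,45,5)])
cv2.imwrite("pics/c.png",np.vstack([c,d]));print(np.vstack([c,d]).shape)
E
```

```text
(600, 750, 3)
```

View pics/c.png

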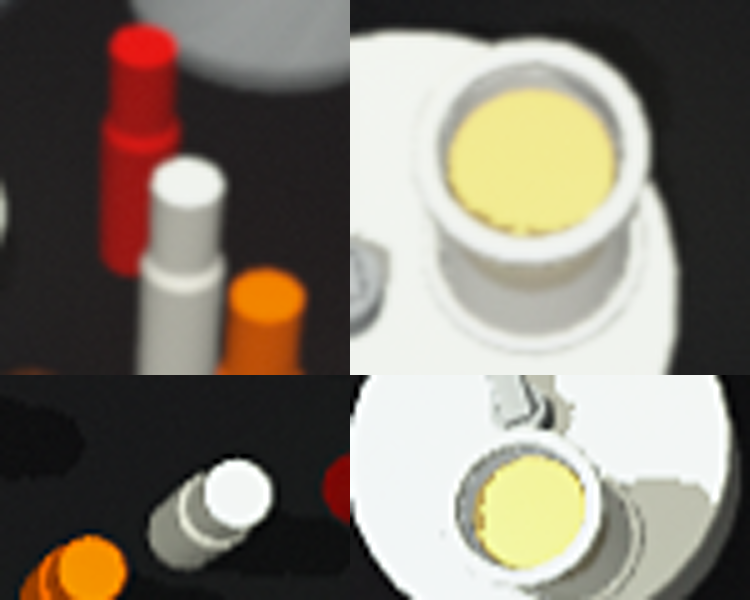

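```bash
python3 - <<'E'
from h import *
import pickle
ims=pickle.load(open("ims0.pkl","rb"));s,t=ims["side"],ims["top"]
pts={"pusher":((272.2,116),(327.2,198.4)),"rim":((242.4,299.6),(130.4,180.8)),"orange":((288,139),(298,213.6)),"red":((263.2,88.8),(367,189)),"wide":((311,181),(261,235)),"mill":((241,161),(260,172))}
for n,(a,b) in pts.items():
    x,e=tri(ray(s,*a),ray(t,*b));print(n,x.round(1),np.round(e,1))
for n,(a,b) in pts.items():
    if n in("pusher",): print(onz(s,*a,140),onz(t,*b,140))
    if n=="rim": print(onz(s,*a,170),onz(t,*b,170))
# lid centre: top view ~ (133,171), side (214,331) at z 87
print(onz(t,133.5,170.5,87),onz(s,214,330,87))
st=read_state();r=R.from_quat(st["ee_rot"]);print(r.as_matrix().round(3))
E
```

```text
pusher [ 537.5 -322.2  134.9] [0.2 0.2]
rim [560.3 149.1 160.4] [1.6 1.6]
orange [ 498.2 -251.1  133.8] [0.1 0.1]
red [ 564.8 -421.1  133.3] [1.2 1.2]
wide [ 444.7 -164.1   98.7] [2.4 2.4]
mill [ 593.4 -156.6  154.6] [0.2 0.2]
[ 537.54032258 -316.53084329  140.        ] [ 536.37362017 -321.01784787  140.        ]
[558.17762634 153.79349267 170.        ] [560.04581461 146.04743614 170.        ]
[603.78477259 164.87024416  87.        ] [605.79071207 176.53552078  87.        ]
[[ 0.964 -0.267 -0.   ]
 [-0.267 -0.964 -0.002]
 [ 0.     0.002 -1.   ]]
```

Request:
carry_out([
  [0, 0, 0.185, 50, 34, 0, 1],
  [0, 0, 0.37, 100, 68, 0, 1],
  [0, 0, 0.555, 150, 102, 0, 1],
  [0, 0, 0.74, 200, 136, 0, 1],
  [0, 0, 0.925, 247, 168, 0, 1],
])

```text
clock: 0.78
position: [360.7, 372.8, 245.3]
ee_rot: [0.825, -0.565, 0.0, 0.0]
contact_force: [1.3, -0.3, 0.7]
gripper_width: 85.6
grasp_force: 0.0
```

Request:
carry_out([
  [0, 0, 0, 54, -26, 0, 1],
  [0, 0, 0, 108, -52, 0, 1],
  [0, 0, 0, 162, -78, 0, 1],
  [0, 0, 0, 215, -103, 0, 1],
  [0, 0, 0, 215, -103, 0, 1],
])

```text
clock: 1.4
position: [536.5, 209.5, 244.3]
ee_rot: [0.825, -0.565, -0.0, 0.001]
contact_force: [-1.1, 0.5, 0.2]
gripper_width: 85.4
grasp_force: 0.0
```

```bash
python3 - <<'E'
from h import *
import pickle
i=get_image("wrist");pickle.dump(i,open("w1.pkl","wb"));cv2.imwrite("pics/w1.png",i["color"])
print(i["position"],i["orientation"],read_state()["position"],proj(i,[560,149,170]))
E
```

```text
[561.29657965 147.14640574 373.33605468] [-0.18238051  0.97421528  0.13041404 -0.02518164] [535.34217634 210.79419144 244.47308439] [255.97150331 104.07608079]
```

View pics/w1.png

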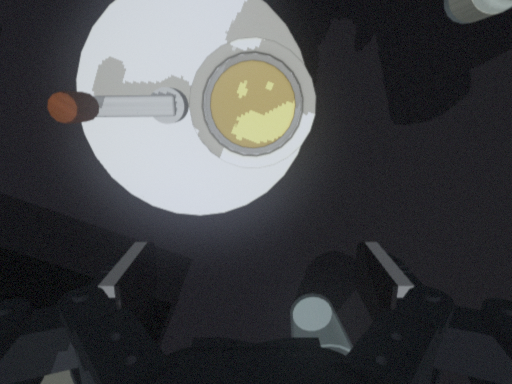

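The bore's circle spans columns 202–303 and rows 52–156, so its centre is about (252.5,104). The faint white rim is about 129 px wide, which fits a rim height of 170. I'll combine the views and move on to the pusher.

```bash
python3 - <<'E'
from h import *
import pickle
ims=pickle.load(open("ims0.pkl","rb"));w=pickle.load(open("w1.pkl","rb"))
S=ray(ims["side"],242.4,299.6);T=ray(ims["top"],130.4,180.8);W=ray(w,252.5,104)
print(onz(w,252.5,104,170),tri(S,T,W),tri(T,W),tri(S,W))
E
```

```text
[561.93264808 149.70353082 170.        ] (array([560.90590419, 149.3665345 , 160.09586136]), [np.float64(2.1623693053676543), np.float64(1.1835485392531202), np.float64(1.1540053384981022)]) (array([562.19135707, 149.69800837, 158.16617333]), [np.float64(0.27012409233249174), np.float64(0.2701240923324309)]) (array([560.34706207, 149.63667851, 160.26917066]), [np.float64(1.6270494763890624), np.float64(1.6270494763889831)])
```

Request:
carry_out([
  [0, 0, 0, 60, 20, 0, 1],
  [0, 0, 0, 120, 40, 0, 1],
  [0, 0, 0, 180, 60, 0, 1],
  [0, 0, 0, 240, 80, 0, 1],
  [0, 0, 0, 300, 100, 0, 1],
])

```text
clock: 2.08
position: [551.1, -100.0, 245.6]
ee_rot: [0.828, -0.561, 0.0, -0.0]
contact_force: [1.0, 0.3, -0.1]
gripper_width: 85.4
grasp_force: 0.0
```

Request:
carry_out([
  [0, 0, 0, 43, 31, 0, 1],
  [0, 0, 0, 86, 62, 0, 1],
  [0, 0, 0, 128, 93, 0, 1],
  [0, 0, 0, 128, 93, 0, 1],
])

```text
clock: 2.58
position: [511.0, -254.1, 245.1]
ee_rot: [0.826, -0.564, -0.0, 0.0]
contact_force: [1.1, 0.5, -0.5]
gripper_width: 85.3
grasp_force: 0.0
```

```bash
python3 - <<'E'
from h import *
import pickle
i=get_image("wrist");pickle.dump(i,open("w2.pkl","wb"));cv2.imwrite("pics/w2.png",i["color"])
print(i["position"],i["orientation"],read_state()["position"],read_state()["joints"],proj(i,[537,-320,140]))
E
```

```text
[ 535.8749971  -316.58252318  374.01761533] [-0.18385655  0.97387257  0.13092481 -0.02505354] [ 511.52722715 -252.84406499  245.13226272] [-1.75403274e-01  2.92831149e-01 -1.28651283e-01 -3.84982832e-04
 -1.14975650e+00  5.50329393e-01] [255.64373553  94.38182504]
```

View pics/w2.png

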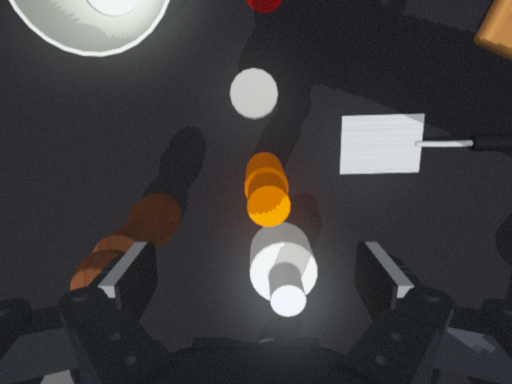

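The pusher's top is at (254,93), 48 px wide, so it is at a height of about 140, as it should be. The wide pusher, orange rod and mill lie clear of the approach.

```bash
python3 - <<'E'
from h import *
import pickle
ims=pickle.load(open("ims0.pkl","rb"));w=pickle.load(open("w2.pkl","rb"))
W=ray(w,254,93);P=onz(w,254,93,140);print(P,tri(ray(ims["side"],272.2,116),W),tri(ray(ims["top"],327.2,198.4),W))
for k in range(4):
  st=read_state();print(st["position"])
print(R.from_quat(st["ee_rot"]).as_matrix().T@(P-st["position"]))
E
```

```text
[ 538.36180964 -320.43010852  140.        ] (array([ 538.01173489, -320.49264843,  136.47168   ]), [np.float64(0.3875741818170899), np.float64(0.38757418181706377)]) (array([ 537.62366347, -321.06570247,  137.12932671]), [np.float64(0.968004616885432), np.float64(0.9680046168852959)])
[ 511.52722715 -252.84406499  245.13226272]
[ 511.52722715 -252.84406499  245.13226272]
[ 511.52722715 -252.84406499  245.13226272]
[ 511.52722715 -252.84406499  245.13226272]
[ 72.7738525   -0.25203875 105.09359463]
```

Request:
carry_out([
  [0, 0, 0, 36, 0, 0, 1],
  [0, 0, 0, 70, 0, 0, 1],
  [0, 0, 0, 70, 0, 0, 1],
])

```text
clock: 3.0
position: [538.8, -317.3, 244.5]
ee_rot: [0.827, -0.562, -0.0, 0.0]
contact_force: [-0.3, 0.4, -0.5]
gripper_width: 85.2
grasp_force: 0.0
```

Request:
carry_out([
  [0, 0, 0, 2.5, 0, 45, 1],
  [0, 0, 0, 2.5, 0, 90, 1],
  [0, 0, 0, 2.5, 0, 127, 1],
  [0, 0, 0, 2.5, 0, 127, 1],
  [0, 0, 0, 2.5, 0, 127, 1],
])

```text
clock: 3.62
position: [540.0, -319.5, 120.2]
ee_rot: [0.827, -0.562, 0.001, -0.0]
contact_force: [-0.0, 0.4, 0.2]
gripper_width: 85.4
grasp_force: 0.0
```

Request:
carry_out([
  [0, 0, 0, 0, 0, 0, -0.6],
  [0, 0, 0, 0, 0, 0, -0.6],
  [0, 0, 0, 0, 0, 0, -0.6],
  [0, 0, 0, 0, 0, 0, -0.6],
  [0, 0, 0, 0, 0, 0, -0.6],
])

```text
clock: 4.25
position: [539.1, -320.7, 119.4]
ee_rot: [0.827, -0.562, 0.001, 0.0]
contact_force: [-0.4, 0.0, 5.4]
gripper_width: 31.3
grasp_force: 59.7
```

Request:
carry_out([
  [0, 0, 0, 0, 0, -40, -0.6],
  [0, 0, 0, 0, 0, -95, -0.6],
  [0, 0, 0, 0, 0, -150, -0.6],
  [0, 0, 0, 0, 0, -215, -0.6],
  [0, 0, 0, 0, 0, -215, -0.6],
])

```text
clock: 4.88
position: [540.2, -321.0, 339.0]
ee_rot: [0.827, -0.562, 0.005, -0.001]
contact_force: [0.1, -0.3, -1.3]
gripper_width: 31.5
grasp_force: 59.9
```

Request:
carry_out([
  [0, 0, 0, -45, -20, 0, -0.6],
  [0, 0, 0, -92, -41, 0, -0.6],
  [0, 0, 0, -140, -63, 0, -0.6],
  [0, 0, 0, -188, -85, 0, -0.6],
  [0, 0, 0, -235, -106, 0, -0.6],
])

```text
clock: 5.5
position: [550.0, -60.8, 331.0]
ee_rot: [0.827, -0.563, -0.002, 0.001]
contact_force: [-0.1, 0.5, -1.6]
gripper_width: 31.5
grasp_force: 59.9
```

Request:
carry_out([
  [0, 0, 0, -48, -22, 0, -0.6],
  [0, 0, 0, -96, -44, 0, -0.6],
  [0, 0, 0, -144, -66, 0, -0.6],
  [0, 0, 0, -195, -88, 0, -0.6],
  [0, 0, 0, -195, -88, 0, -0.6],
])

```text
clock: 6.12
position: [560.3, 154.4, 330.2]
ee_rot: [0.828, -0.561, -0.002, 0.002]
contact_force: [0.4, -0.4, -0.7]
gripper_width: 31.4
grasp_force: 59.9
```

```bash
python3 - <<'E'
from h import *
import pickle
d={n:get_image(n) for n in("side","wrist","top")};pickle.dump(d,open("w3.pkl","wb"))
st=read_state();print(st["position"],st["ee_rot"],st["grasp_force"])
s=d["side"]["color"][130:380,150:350];t=d["top"]["color"][120:240,70:230]
a=cv2.resize(s,(480,600));b=cv2.resize(t,(320,240));c=cv2.resize(d["wrist"]["color"],(320,240))
cv2.imwrite("pics/d.png",np.hstack([a,np.vstack([b,c,np.zeros((120,320,3),np.uint8)])]))
E
```

```text
[560.66869869 150.69153402 331.754727  ] [ 0.82676658 -0.56254309 -0.0008592   0.00124686] 59.89823380485177
```

View pics/d.png

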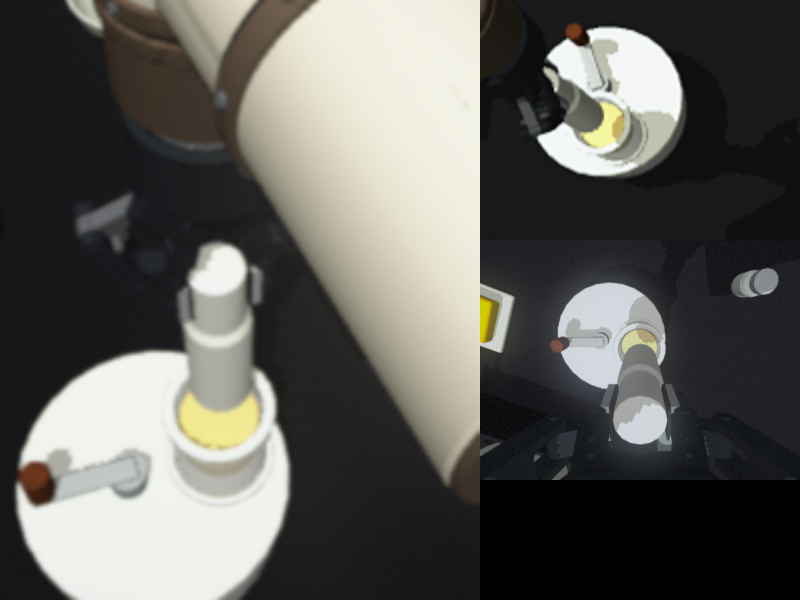

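Held upright over the mouth, handle between the pads and foot centred over the bore to within a few mm (side crop (220,400), rim (220,410)). Descending.

Request:
carry_out([
  [0, 0, 0, 1, 0.5, 15, -0.6],
  [0, 0, 0, 1, 0.5, 30, -0.6],
  [0, 0, 0, 1, 0.5, 42, -0.6],
  [0, 0, 0, 1, 0.5, 50, -0.6],
  [0, 0, 0, 1, 0.5, 50, -0.6],
])

```text
clock: 6.9
position: [560.9, 149.6, 282.5]
ee_rot: [0.827, -0.563, -0.0, 0.001]
contact_force: [0.2, -0.6, -1.3]
gripper_width: 31.6
grasp_force: 59.9
```

Request:
carry_out([
  [0, 0, 0, 0, 0, 6, -0.6],
  [0, 0, 0, 0, 0, 12, -0.6],
  [0, 0, 0, 0, 0, 18, -0.6],
  [0, 0, 0, 0, 0, 24, -0.6],
  [0, 0, 0, 0, 0, 30, -0.6],
])

```text
clock: 7.52
position: [561.6, 149.9, 256.3]
ee_rot: [0.827, -0.562, 0.001, -0.001]
contact_force: [-3.4, -0.4, 9.4]
gripper_width: 31.6
grasp_force: 61.1
```

Request:
carry_out([
  [0, 0, 0, 0, 0, 6, -0.6],
  [0, 0, 0, 0, 0, 12, -0.6],
  [0, 0, 0, 0, 0, 18, -0.6],
  [0, 0, 0, 0, 0, 23, -0.6],
  [0, 0, 0, 0, 0, 23, -0.6],
])

```text
clock: 8.15
position: [561.6, 150.0, 232.3]
ee_rot: [0.827, -0.562, 0.001, -0.001]
contact_force: [-1.3, -0.4, 4.5]
gripper_width: 31.2
grasp_force: 60.7
```

Request:
carry_out([
  [0, 0, 0, 0, 0, 3, -0.6],
  [0, 0, 0, 0, 0, 6, -0.6],
  [0, 0, 0, 0, 0, 6, -0.6],
])

```text
clock: 8.52
position: [561.7, 150.0, 227.3]
ee_rot: [0.827, -0.562, 0.001, -0.001]
contact_force: [-3.5, 0.4, 8.9]
gripper_width: 31.3
grasp_force: 61.1
```

Request:
carry_out([
  [0, 0, 0, 0, 0, 2, -0.6],
  [0, 0, 0, 0, 0, 4, -0.6],
  [0, 0, 0, 0, 0, 4, -0.6],
])

```text
clock: 8.9
position: [562.1, 149.8, 227.1]
ee_rot: [0.827, -0.562, 0.003, -0.002]
contact_force: [-7.1, -0.2, 22.9]
gripper_width: 31.6
grasp_force: 62.9
```

Request:
carry_out([
  [0, 0, 0, 0, 0, 2, -0.6],
  [0, 0, 0, 0, 0, 4, -0.6],
  [0, 0, 0, 0, 0, 4, -0.6],
])

```text
clock: 9.28
position: [562.5, 149.6, 227.0]
ee_rot: [0.828, -0.561, 0.004, -0.002]
contact_force: [-12.1, -0.5, 36.3]
gripper_width: 32.0
grasp_force: 65.0
```

Firm stop: the force rose from 9 to 36 N while the height held at 227, which is the expected bottom. I'll ease off, release and look.

Request:
carry_out([
  [0, 0, 0, 0, 0, -4, -0.6],
  [0, 0, 0, 0, 0, -7, -0.6],
  [0, 0, 0, 0, 0, -7, -0.1],
  [0, 0, 0, 0, 0, -7, 0.4],
  [0, 0, 0, 0, 0, -7, 0.9],
])

```text
clock: 9.9
position: [561.1, 149.8, 222.6]
ee_rot: [0.827, -0.563, -0.0, 0.0]
contact_force: [0.1, 0.4, -0.2]
gripper_width: 72.9
grasp_force: 0.0
```

Request:
carry_out([
  [0, 0, 0, 0, 0, 0, 0.9],
  [0, 0, 0, 0, 0, -20, 0.9],
  [0, 0, 0, 0, 0, -60, 0.9],
  [0, 0, 0, 0, 0, -110, 0.9],
  [0, 0, 0, 0, 0, -110, 0.9],
])

```text
clock: 10.52
position: [563.0, 150.4, 338.2]
ee_rot: [0.827, -0.562, 0.003, -0.004]
contact_force: [-0.3, 0.5, -0.1]
gripper_width: 81.3
grasp_force: 0.0
```

```bash
python3 - <<'E'
from h import *
d={n:get_image(n) for n in("side","wrist")}
st=read_state();print(st["position"],st["gripper_width"],st["contact_force"])
s=d["side"]["color"][180:380,150:350];i=d["side"]
print([proj(i,[561.5,149.6,z])-[150,180] for z in (248,196,170)])
cv2.imwrite("pics/e.png",np.hstack([cv2.resize(s,(400,400)),cv2.resize(d["wrist"]["color"],(400,300))if 0 else cv2.copyMakeBorder(cv2.resize(d["wrist"]["color"],(400,300)),0,100,0,0,cv2.BORDER_CONSTANT)]))
E
```

```text
[560.9633735  149.96598079 333.24435675] 81.06383160904957 [-0.31790663 -0.14564879 -0.52831222]
[array([89.84965054, 94.11899131]), array([ 90.36735704, 109.81973193]), array([ 90.60315842, 116.97099679])]
```

View pics/e.png

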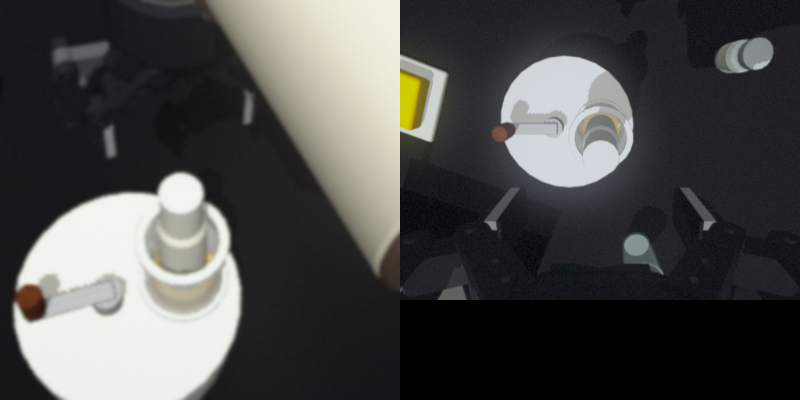

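The pusher stands upright in the tube with its top at (181,192) in the left crop; (180,188) was predicted for fully home, and the rim shows the same small offset. The gripper is clear.

```bash
python3 -c "
from bench import *
print(job_done())"
```

```text
the job is handed in; nothing more can be done
None
```

The potato pieces are pushed down to a firm stop on the slicing disc, the slim white pusher is left standing upright in the tube with the gripper clear, and the job is handed in; no verdict came back.

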